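# Put the closet ventilator back on: refit the isolator handle, switch on, flip the starter

### The job

Put the closet's ventilator back on line: fit the loose red handle fully home on the square shaft of the grey isolator box, turn it clockwise to its ON detent and leave it there on the shaft. Only after that, flip the red-balled lever of the blue starter box from OFF (towards you) over to ON (away from you). Leave the spray bottle and the glass canister standing where they are.

Things in the scene. Friction and masses are not known exactly. Their poses are not given: they have to be found in the camera images.
- handle: loose red handle, upright on the shelf, 0.15 kg. Origin: centre of its underside. Hub 44 x 44 mm, 32 mm high, with a square bore (18.4 mm wide, 28 mm deep, sides parallel to handle x and y) open below; on the hub a grip bar 112 mm long (along x), 16 mm wide (y), z from 32 to 62 mm, white mark on the +x end. Grip the bar across its width.
- isolator_box: fixed grey enclosure, 130 mm wide (y), 180 mm deep (x from -75 to +105 mm), with a front face that slopes 30 degrees from horizontal, rising away from the robot from 70 mm to 157 mm high; face centre 113 mm straight above the origin (underside). At yaw 0 its front looks to -x.
- isolator_seat (a point): foot of the isolator's square brass shaft, centre of the grey box's sloping face; turns with the shaft. z: out along the shaft, 30 degrees from vertical towards the robot; x (up the slope when OFF) and y parallel to the flats. Shaft 15.4 mm square for 17 mm, then a cone to 25 mm. Handle home: its origin here, its z along this z, any quarter turn.
- isolator (a joint): angle of the square shaft: 0 = OFF detent, 1.047 (60 degrees) = ON detent, growing clockwise as seen looking at the face. An over-centre weight (0.1 N m at the detents) snaps it to the nearer detent; the handle has about 0.2 rad of play on the shaft.
- starter_box: fixed blue enclosure of the same shape and size as the grey one; carries the toggle lever at the centre of its sloping face. Red dot at the OFF side (low, near the robot), green dot at the ON side (high, far).
- lever_hinge (a point): hinge axis of the starter lever (along the box's y), 12 mm out of the blue box's face centre.
- lever_ball (a point): centre of the red ball (28 mm diameter) at the end of the starter lever (12 mm steel rod), 80 mm from the hinge.
- starter (a joint): angle of the starter lever: 0 = OFF detent (leans 0.5 rad from vertical towards the robot), 1.0 = ON detent (leans 0.5 rad from vertical away from the robot). Its heavy ball (0.2 kg) carries it over centre to the nearer detent; about 2 N at the ball flips it.
- spray_bottle: bystander: loose pale spray bottle with chrome nozzle head, 66 mm diameter, 180 mm high, origin at its underside.
- canister: bystander: loose frosted glass canister with steel lid, 84 mm diameter, 132 mm high, origin at its underside.
- bin: bystander: fixed pale grey tilt-out bin holding a yellow dustpan and a brush, 150 x 130 mm in plan, tops of the dustpan and brush handles about 215 mm high, origin at its underside.

How it is judged:
On the way, in this order (a step that is already met when the one before it is completed fails the run):
1. the handle is fully home on the isolator's square shaft: its underside centre within 6 mm of the shaft's foot and its axis within 0.12 rad of the shaft's, isolator still OFF (distance between handle and isolator_seat below 0.006 m and angle between the z axis of handle and the z axis of isolator_seat, either way round below 0.12 rad and value of joint isolator below 0.5 rad), for 0.2 s.
2. with the handle on it, the isolator is at its ON detent (over 0.95 rad), starter lever still at OFF (distance between handle and isolator_seat below 0.006 m and angle between the z axis of handle and the z axis of isolator_seat, either way round below 0.12 rad and value of joint isolator above 0.95 rad and value of joint starter below 0.3 rad), for 0.2 s.
3. the starter lever is at its ON detent (over 0.9 rad) (value of joint starter above 0.9 rad), for 0.2 s.
At the end, for the whole second after the job is handed in: the handle sits fully home on the shaft (underside centre within 6 mm of the shaft's foot, axes within 0.12 rad) and at rest, the isolator is at ON (over 0.95 rad) and the starter lever is at ON (over 0.9 rad) (distance between handle and isolator_seat below 0.006 m and angle between the z axis of handle and the z axis of isolator_seat, either way round below 0.12 rad and value of joint isolator above 0.95 rad and value of joint starter above 0.9 rad and linear speed of handle below 0.02 m/s); the robot touches nothing.
It fails at once if the spray bottle is shoved more than 30 mm or tipped more than 15 degrees (distance of spray_bottle from where it was at the start of the episode above 0.03 m or angle between spray_bottle's own z axis and vertical above 0.26 rad).
It fails at once if the glass canister is shoved more than 30 mm or tipped more than 15 degrees (distance of canister from where it was at the start of the episode above 0.03 m or angle between canister's own z axis and vertical above 0.26 rad).
It also fails if it takes over 67 s, if anything falls off the work surface, if the arm or the gripper's body presses on something with over 40 N, if the wrist force passes 120 N, or if a joint passes its speed limit or range.

### The arm

A 6-joint arm with a two-finger parallel gripper is mounted at the origin on the work surface. World frame = base frame: x ahead of the robot, y to its left, z up, the work surface at z = 0. Lengths are in m, angles in rad, forces in N, time in s.
With the tool pointing down it reaches from about 0.25 to 0.775 m from the base axis. Payload 4 kg.
Tool frame: the origin (TCP) lies between the finger pads; the fingertips stand 25 mm ahead of it and the grasp point (between the pads) lies 6 mm ahead of it (robot.tip_reach is the z of the fingertips in the tool frame, in m); z points along the fingers, y is the line along which they close (so a half turn about z gives the same grasp; the last joint's range is limited). The gripper opens to 94 mm and grips with 3 to 60 N. Pads are 16 mm wide; open, the fingers measure 119 mm over their backs; the gripper's body (75 mm by 177 mm) begins 78 mm behind the grasp point.
Start: joints at [1.084, 0.087, 1.371, -0, 1.684, -0.103], TCP at [0.206, 0.51, 0.231] pointing down, gripper open.
Joint ranges: [-3.1, 3.1], [-0.76, 2.03], [0.27, 2.55], [-1.08, 4.22], [0.17, 2.65], [-2.57, 2.57]. Speed limits (rad/s): [2.79, 2.79, 3.14, 3.14, 3.14, 3.14].

### API

Orientations are given as [roll, pitch, yaw] about the fixed x, y, z axes, in that order (R = Rz(yaw) Ry(pitch) Rx(roll)).
In Python, from bench import robot gives the robot as it stands. The module is installed in compiled form; this text tells all that it offers.
- The arm moves only by the shell command python3 -m handwheel 'ROWS'. ROWS is JSON, a list of rows, each a list of 3 entries, a list of its own where there are three numbers: the turn, a rotation vector about the world's x, y, z in units of 90 degrees (1.0 is 90 degrees), then the shift along the world's x, y, z in units of 0.05 m (1.0 is 0.05 m), then the closure, from 0 (fully open) to 1 (shut). A call has 1 to 5 rows; each row shifts and turns the commanded pose from where the row before left it; what a row does not reach is not made up. A row lasts 1/10 s, in which the tool goes at most 50 mm and 8.59 degrees, less where a joint would pass 70% of its speed; a pose out of reach is approached as far as the arm can. A call with a number of a shift or a turn outside -1 to 1 is refused whole. A call with a gripper value outside its range is refused whole. The fingers move at their own pace and stop on an object; the grip force is fixed at half the most. Time passes only in rows, so rows that do not move let the fingers close. It gives the time, the measured TCP pose, the force, the opening and the grip force at its end, in the units of the state.
- robot.get_obs(): the state, without advancing time (a new reading comes with each control period).
- robot.snapshot(name): name is "side" or "top"; returns (picture, depth): 420x560x3 uint8, red, green, blue; 420x560 float32, m along the optical axis (not along the pixel's ray), 0 where there is no reading.
- robot.calibration(name): a dict with "mtx" (3x3 intrinsics, pixels), "extrinsics" (4x4, takes a point from camera to world coordinates). Camera axes: x right, y down, z forward; pixel columns grow to the right and rows downward; lengths in m; the calibration is good to about 2 mm. A picture is of the moment at which its call begins. calibration takes no time and is no camera call.
- robot.close_job(): hands the job in; it is judged then, once.
Trained networks look in the newest picture that a camera, given by its name, has taken for a name from the list of things; names that differ only in an ending like _2 or _b are one class to them, and where a whole thing is asked for, a point or a joint stands for the part that bears it (a point fixed in the world has none). Each returns a list of dicts, best first, with "p" (0 to 1); they miss things now and then, are a little off and sometimes report something else, mostly with a low value. They report only what shows in the picture. A call takes as long as a camera call.
- robot.boxes_of(query, camera): "bbox" ([left, top, right, bottom] in pixels, round what is visible of it).
The state is a dict: "time": time; "joint_positions": joint angles; "qvel": joint speeds; "joint_torque": joint torques, N m; "tool_pos": TCP position; "ee_rot": TCP orientation; "wrist_force": force on the tool from outside, world axes, zero at the start; "wrist_torque": the same for the moment, N m; "width": finger opening in m; "finger_force": force on a finger pad.
Only numpy, scipy, OpenCV 4.12 (cv2) and the standard library are available. Lean on these libraries where they do the work, as an engineer would, in place of code of your own. Each camera call takes 0.05 s, during which the arm holds its last target. There are 200 camera calls.

## Working session

There is one attempt and no reset: what is moved stays moved. The work goes in short steps, Python scripts to look and compute and a shell command to move; the robot and the scene stay as the last step left them, time stands still between calls to the robot, and variables do not carry over. Pictures are saved under pics/ and viewed, at most 10 in all, crops included, and the job is handed in when it is done.

```bash
mkdir -p pics
cat > h.py <<'E'
from bench import robot
import numpy as np, cv2
from scipy.spatial.transform import Rotation as R
def snap(n,save=None):
    p,d=robot.snapshot(n)
    if save: cv2.imwrite('pics/'+save+'.png',p[:,:,::-1])
    c=robot.calibration(n);K=np.array(c['mtx']);T=np.array(c['extrinsics'])
    v,u=np.mgrid[0:420,0:560]
    P=np.stack([(u-K[0,2])/K[0,0]*d,(v-K[1,2])/K[1,1]*d,d],-1)@T[:3,:3].T+T[:3,3]
    P[d==0]=np.nan
    return p.astype(int),P,K,T
def red(p): return (p[...,0]>110)&(p[...,1]<80)&(p[...,2]<80)
E
python3 - <<'E'
from h import *
np.set_printoptions(precision=4,suppress=True)
for n in('top','side'):
    p,P,K,T=snap(n,n+'0'); print(n,T[:3,3],T[:3,2])
    for q in('handle','isolator_box','starter_box','spray_bottle','canister','bin','lever_ball'):
        b=robot.boxes_of(q,n)
        for x in b[:2]:
            l,t,r,bo=[int(i) for i in x['bbox']]
            print(q,round(x['p'],2),l,t,r,bo,np.nanmedian(P[max(t,0):bo,max(l,0):r].reshape(-1,3),axis=0))
o=robot.get_obs();print(o)
E
```

```text
top [0.437  0.006  0.9222] [ 0.1459 -0.0196 -0.9891]
handle 0.89 152 247 187 291 [0.4408 0.2241 0.0076]
isolator_box 0.72 336 118 413 210 [ 0.6659 -0.2067  0.104 ]
isolator_box 0.28 371 163 380 170 [ 0.6528 -0.2042  0.1287]
starter_box 0.78 231 117 306 214 [0.656  0.013  0.1066]
spray_bottle 0.8 271 250 301 286 [ 0.4457 -0.0245  0.1218]
canister 0.93 349 253 402 298 [ 0.4341 -0.207   0.1178]
lever_ball 0.51 253 167 270 184 [0.6154 0.0246 0.1969]
side [0.3315 0.3793 0.657 ] [ 0.3505 -0.5407 -0.7648]
handle 0.6 237 360 314 393 [0.4353 0.2265 0.031 ]
isolator_box 0.76 243 95 344 204 [ 0.6726 -0.1917  0.0607]
isolator_box 0.16 242 179 265 204 [0.6257 0.0215 0.1412]
starter_box 0.75 180 155 292 276 [0.6585 0.038  0.0732]
spray_bottle 0.82 323 207 369 286 [ 0.444  -0.0069  0.0616]
canister 0.59 362 158 420 225 [ 0.4335 -0.2049  0.0435]
bin 0.62 83 228 224 367 [0.6676 0.2417 0.0133]
lever_ball 0.89 241 177 268 205 [0.6292 0.0074 0.1296]
{'time': 0.8, 'joint_positions': array([ 1.0839,  0.0871,  1.3707, -0.    ,  1.6836, -0.1031]), 'qvel': array([ 0.0001, -0.0019, -0.0014, -0.002 , -0.0003, -0.0002]), 'joint_torque': array([ -0.0018, -34.0002, -30.2573,   0.0717,   0.0235,  -0.    ]), 'tool_pos': array([0.2059, 0.51  , 0.2306]), 'ee_rot': array([3.1414, 0.    , 2.7578]), 'wrist_force': array([ 0.2422,  0.0933, -0.119 ]), 'wrist_torque': array([ 0.0246, -0.0271, -0.0221]), 'finger_force': 0.0, 'width': 0.09382371602604196}
```

View pics/top0.png

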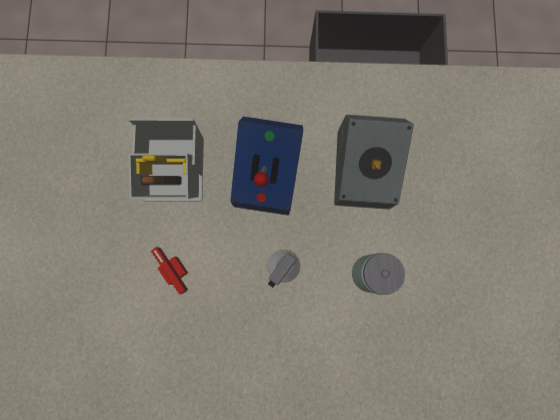

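View pics/side0.png

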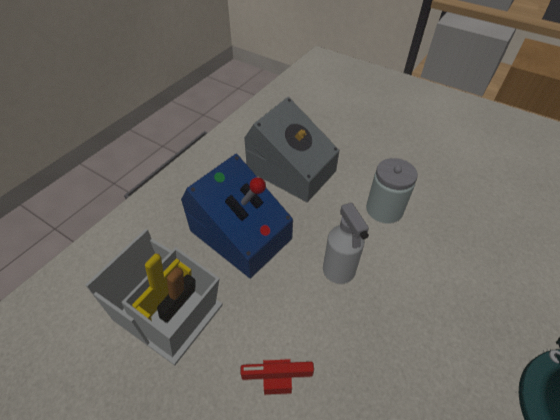

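The top view shows the handle at (169,270), lying diagonally; the blue box at (267,165) with its ball at (261,179); the grey box at (373,162) with the shaft at (376,164). The spray bottle is at (285,266) and the canister at (380,273). The side view confirms the handle is upright, with its white mark at (245,369), the far-left end.

Run:
```python
from h import *
np.set_printoptions(precision=4,suppress=True)
for n in('top','side'):
    p,P,K,T=snap(n); X,Y,Z=P[...,0],P[...,1],P[...,2]
    m=(abs(X-.437)<.09)&(abs(Y-.225)<.09)&(Z>.012)
    t=m&(Z>.052)
    rect=cv2.minAreaRect(P[t][:,:2].astype(np.float32)*1000);print(n,'bar',rect,t.sum(),np.median(Z[t]))
    rect=cv2.boxPoints(rect);print(rect)
    for nm,c in(('iso',(.665,-.205)),('sta',(.656,.02))):
        m=(abs(X-c[0])<.13)&(abs(Y-c[1])<.1)&(Z>.06)&(Z<.17)
        Q=P[m]; rng=np.random.default_rng(0);best=None;bn=0
        for i in range(500):
            a=Q[rng.choice(len(Q),3,False)];nn=np.cross(a[1]-a[0],a[2]-a[0]);L=np.linalg.norm(nn)
            if L<1e-5: continue
            nn/=L; nn*=np.sign(nn[2]) or 1
            if not .8<nn[2]<.92: continue
            k=abs((Q-a[0])@nn)<.003
            if k.sum()>bn: bn=k.sum();best=k
        q=Q[best];ce=q.mean(0);nn=np.linalg.svd(q-ce,full_matrices=False)[2][2];nn*=np.sign(nn[2])
        yaw=np.arctan2(-nn[1],-nn[0]); 
        ex=np.array([np.cos(yaw),np.sin(yaw),0]);ey=np.cross([0,0,1],ex);ux=np.cross(ey,nn)
        rc=cv2.minAreaRect(np.c_[(q-ce)@ux,(q-ce)@ey].astype(np.float32)*1000)
        cc=ce+ux*rc[0][0]/1000+ey*rc[0][1]/1000
        print(nm,'n',nn,np.degrees(np.arccos(nn[2])),'yaw',np.degrees(yaw),rc,'centre',cc,bn)
        # protrusions
        hgt=(P-cc)@nn; r=np.linalg.norm((P-cc)-hgt[...,None]*nn,axis=-1)
        k=(hgt>.012)&(hgt<.12)&(r<.09)&(abs((P-cc)@ey)<.04)
        if nm=='iso': k&=(r<.03)
        print(' prot',k.sum(),P[k].mean(0),'max h',hgt[k].max() if k.any() else 0, 'off',((P[k]-cc)@ux).mean(),((P[k]-cc)@ey).mean())
        if nm=='sta':
            k=(abs(X-.62)<.1)&(abs(Y-.02)<.08)&(Z>.1)&(p[...,0]>90)&(p[...,1]<60)&(hgt>.03);print(' ball',P[k].mean(0),P[k].min(0),P[k].max(0),k.sum())
```

```text
top bar ((436.21319580078125, 218.59683227539062), (111.32695007324219, 16.400999069213867), 36.154056549072266) 442 0.06112736916214773
[[386.4307 192.379 ]
 [396.1066 179.1363]
 [485.9957 244.8146]
 [476.3198 258.0573]]
iso n [-0.5001  0.0242  0.8656] 30.044661879713132 yaw -2.7663231496902845 ((-4.0316925048828125, -0.152984619140625), (130.46734619140625, 175.44375610351562), 89.74553680419922) centre [ 0.6623 -0.2079  0.1126] 4821
 prot 61 [ 0.6546 -0.2062  0.1313] max h 0.027373428761893186 off 0.0025672341124929384 0.0012843071254033838
sta n [-0.4956  0.0669  0.866 ] 30.00374385447362 yaw -7.6904353590171 ((-5.47906494140625, 0.28128814697265625), (175.548828125, 129.83969116210938), 0.15355049073696136) centre [0.6483 0.0191 0.1124] 4449
 prot 501 [0.6264 0.021  0.1597] max h 0.10805207992356197 off 0.0046400697880183426 -0.0010500058775913493
 ball [0.6044 0.0264 0.2044] [0.594  0.0153 0.1961] [0.6168 0.0373 0.2087] 121
side bar ((436.776611328125, 220.7265167236328), (111.64303588867188, 16.88516616821289), 35.859703063964844) 868 0.0602296778794551
[[386.5902 194.8685]
 [396.4815 181.1838]
 [486.963  246.5846]
 [477.0717 260.2692]]
iso n [-0.5016  0.0274  0.8647] 30.153600077272433 yaw -3.124740430895243 ((-1.0924072265625, -3.814422607421875), (176.0696563720703, 131.75318908691406), 0.38137149810791016) centre [ 0.6619 -0.2057  0.1106] 3374
 prot 49 [ 0.6535 -0.2028  0.1278] max h 0.026325970948909472 off 0.001265755747771886 0.002458510767196554
sta n [-0.496   0.0672  0.8657] 30.03533004424889 yaw -7.719979373442347 ((-0.0500335693359375, -6.507865905761719), (130.89137268066406, 175.77638244628906), 89.8976058959961) centre [0.6479 0.0211 0.1107] 4884
 prot 688 [0.6254 0.0292 0.1541] max h 0.10675814150055073 off 0.0014785260165357276 0.005030677186870746
 ball [0.6031 0.0312 0.2017] [0.5926 0.0172 0.1922] [0.6165 0.0403 0.207 ] 148
```

```bash
python3 -m handwheel '[[[0,0,0.0805],[0.577,-0.726,0],0],[[0,0,0.0805],[0.577,-0.726,0],0],[[0,0,0.0805],[0.577,-0.726,0],0],[[0,0,0.0805],[0.577,-0.726,0],0]]' && python3 -m handwheel '[[[0,0,0.0805],[0.577,-0.726,0],0],[[0,0,0.0805],[0.577,-0.726,0],0],[[0,0,0.0805],[0.577,-0.726,0],0],[[0,0,0.0805],[0.577,-0.726,0],0],[[0,0,0],[0,0,-0.8],0]]'
```

```text
time: 1.3
tool_pos: [0.322, 0.3636, 0.2307]
ee_rot: [3.141, 0.001, -3.014]
wrist_force: [0.6, 0.3, 0.1]
width: 0.0937
finger_force: 0.0
time: 1.8
tool_pos: [0.4419, 0.2183, 0.196]
ee_rot: [-3.136, 0.013, -2.524]
wrist_force: [-0.2, 0.2, -0.6]
width: 0.0939
finger_force: 0.0
```

```bash
python3 -m handwheel '[[[0,0,0],[0,0,-0.6],0],[[0,0,0],[0,0,-0.6],0],[[0,0,0],[0,0,-0.5],0],[[0,0,0],[0,0,0],0]]'; python3 -c "
from h import *
print(robot.get_obs())"
```

```text
time: 2.2
tool_pos: [0.4328, 0.2202, 0.1015]
ee_rot: [3.139, -0.008, -2.52]
wrist_force: [0.6, -0.1, -0.2]
width: 0.0937
finger_force: 0.0
{'time': 2.2, 'joint_positions': array([ 3.53684613e-01,  1.33780742e-02,  1.70789528e+00,  1.38671110e-04,
        1.42896147e+00, -1.83886513e+00]), 'qvel': array([ 0.00267743, -0.03252043, -0.07905499, -0.00113491,  0.03394821,
       -0.00056693]), 'joint_torque': array([-1.29236220e-01, -2.93447936e+01, -2.90540671e+01, -3.95240157e-02,
       -2.54110498e-01, -1.88449194e-03]), 'tool_pos': array([0.43277953, 0.22016859, 0.10145001]), 'ee_rot': array([ 3.13917134, -0.00829719, -2.51984939]), 'wrist_force': array([ 0.56884825, -0.09749378, -0.23060275]), 'wrist_torque': array([ 0.05264385,  0.05293744, -0.01167501]), 'finger_force': 0.0, 'width': 0.09370609058095472}
```

```bash
python3 -m handwheel '[[[0,0,0],[0.03,0,-0.4],0],[[0,0,0],[0.03,0,-0.4],0],[[0,0,0],[0,0,0],0],[[0,0,0],[0,0,0],0]]'
```

```text
time: 2.6
tool_pos: [0.4391, 0.2216, 0.0669]
ee_rot: [-3.141, 0.001, -2.519]
wrist_force: [0.5, -1.1, 0.6]
width: 0.0938
finger_force: 0.0
```

```bash
python3 -m handwheel '[[[0,0,0],[-0.03,-0.03,-0.08],0],[[0,0,0],[0,0,0],0],[[0,0,0],[0,0,0],0.6],[[0,0,0],[0,0,0],1],[[0,0,0],[0,0,0],1]]';python3 -m handwheel '[[[0,0,0],[0,0,0],1],[[0,0,0],[0,0,0],1],[[0,0,0],[0,0,0],1],[[0,0,0],[0,0,0],1]]'
```

```text
time: 3.1
tool_pos: [0.4371, 0.2199, 0.0618]
ee_rot: [3.142, 0.0, -2.52]
wrist_force: [0.6, 0.8, 0.7]
width: 0.0734
finger_force: 0.0
time: 3.5
tool_pos: [0.437, 0.2198, 0.0614]
ee_rot: [3.141, -0.0, -2.52]
wrist_force: [-0.3, -0.1, -1.0]
width: 0.0416
finger_force: 0.0
```

```bash
python3 -m handwheel '[[[0,0,0],[0,0,0],1],[[0,0,0],[0,0,0],1],[[0,0,0],[0,0,0],1],[[0,0,0],[0,0,0],1],[[0,0,0],[0,0,0],1]]';python3 -m handwheel '[[[0,0,0],[0,0,0.4],1],[[0,0,0],[0,0,0.8],1],[[0,0,0],[0,0,0.8],1],[[0,0,0],[0,0,0.8],1],[[0,0,0],[0,0,0.8],1]]';python3 -m handwheel '[[[0,0,0],[0,0,0.8],1],[[0,0,0],[0,0,0],1],[[0,0,0],[0,0,0],1]]'
python3 - <<'E'
from h import *
np.set_printoptions(precision=4,suppress=True)
o=robot.get_obs();print(o['tool_pos'],o['ee_rot'],o['joint_positions'])
for n in('top','side'):
    p,P,K,T=snap(n,n+'1')
    m=red(p)&(np.linalg.norm(P-o['tool_pos'],axis=-1)<.09)
    print(n,m.sum(),P[m].min(0),P[m].max(0),cv2.minAreaRect(P[m][:,:2].astype(np.float32)*1000))
E
```

```text
time: 4.0
tool_pos: [0.437, 0.2198, 0.0615]
ee_rot: [3.142, -0.0, -2.52]
wrist_force: [0.3, -0.6, 0.7]
width: 0.0158
finger_force: 30.0
time: 4.5
tool_pos: [0.4366, 0.2197, 0.2427]
ee_rot: [3.141, -0.001, -2.52]
wrist_force: [-0.3, 0.8, -0.5]
width: 0.0158
finger_force: 30.0
time: 4.8
tool_pos: [0.4373, 0.2199, 0.2821]
ee_rot: [-3.141, 0.002, -2.52]
wrist_force: [-0.3, 0.1, -1.4]
width: 0.0158
finger_force: 30.0
[0.4373 0.2199 0.2821] [-3.1412  0.0017 -2.5195] [ 0.35   -0.0539  1.4126  0.0001  1.7811 -1.8428]
top 278 [0.3906 0.1826 0.2501] [0.4414 0.226  0.3612] ((413.59259033203125, 196.35562133789062), (41.48301315307617, 43.750694274902344), 50.17555618286133)
side 459 [0.3881 0.1835 0.2554] [0.4836 0.2583 0.3483] ((429.62176513671875, 229.85777282714844), (110.4465560913086, 37.87699890136719), 35.892574310302734)
```

View pics/side1.png

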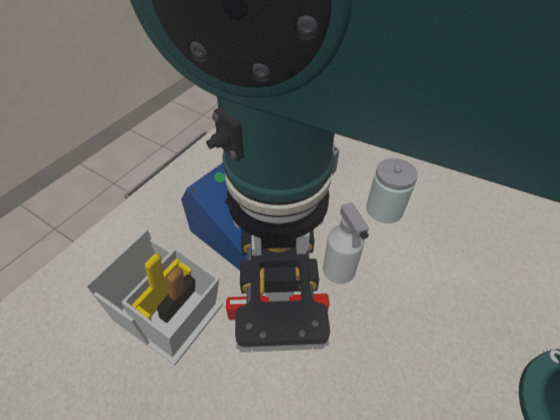

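```bash
cat >> h.py <<'E'
S=np.array([.6625,-.2067,.113]);YAW=np.radians(-2.95)
def togo(h,turn=0.,s=S,off=.0615):
    o=robot.get_obs();Rn=R.from_euler('xyz',o['ee_rot'])
    # handle frame in tool: x=-toolx, y=tooly, z=-toolz
    Rt=R.from_euler('z',YAW)*R.from_euler('y',-np.pi/6)*R.from_euler('z',turn)*R.from_matrix(np.diag([-1.,1,-1]))
    n=Rt.apply([0,0,-1]);
    rv=(Rt*Rn.inv()).as_rotvec()
    hp=o['tool_pos']+Rn.apply([0,0,off])
    print('turn',np.round(rv/(np.pi/2),4),'ang',round(np.degrees(np.linalg.norm(rv)),2),'shift',np.round((s+n*(off+h)-o['tool_pos'])/.05,3),'tcp',np.round(o['tool_pos'],4),
     'handle in box',np.round((R.from_euler('z',YAW)*R.from_euler('y',-np.pi/6)).inv().apply(hp-s)*1000,1),'j',np.round(o['joint_positions'],2),'F',np.round(o['wrist_force'],1))
E
python3 -c "
from h import *
togo(.1885)"
```

```text
turn [ 0.0955 -0.3283 -0.4188] ang 48.66 shift [ 2.027 -8.396  1.003] tcp [0.4363 0.2195 0.2793] handle in box [-162.4  413.9  214.8] j [ 0.35 -0.05  1.42  0.    1.78 -1.84] F [ 0.4  0.3 -0.7]
```

```bash
python3 -m handwheel '[[[0.0096,-0.0328,-0.0419],[0.2,-0.84,0.1],1],[[0.0096,-0.0328,-0.0419],[0.2,-0.84,0.1],1],[[0.0096,-0.0328,-0.0419],[0.2,-0.84,0.1],1],[[0.0096,-0.0328,-0.0419],[0.2,-0.84,0.1],1],[[0.0096,-0.0328,-0.0419],[0.2,-0.84,0.1],1]]';python3 -m handwheel '[[[0.0096,-0.0328,-0.0419],[0.2,-0.84,0.1],1],[[0.0096,-0.0328,-0.0419],[0.2,-0.84,0.1],1],[[0.0096,-0.0328,-0.0419],[0.2,-0.84,0.1],1],[[0.0096,-0.0328,-0.0419],[0.2,-0.84,0.1],1],[[0.0096,-0.0328,-0.0419],[0.2,-0.84,0.1],1]]';python3 -m handwheel '[[[0,0,0],[0,0,0],1],[[0,0,0],[0,0,0],1],[[0,0,0],[0,0,0],1]]'; python3 -c "
from h import *
togo(.06)"
```

```text
time: 5.4
tool_pos: [0.4862, 0.0084, 0.3039]
ee_rot: [-3.097, 0.261, -2.847]
wrist_force: [0.8, -0.1, -1.8]
width: 0.0154
finger_force: 30.0
time: 5.9
tool_pos: [0.5362, -0.2017, 0.3284]
ee_rot: [3.138, 0.524, 3.084]
wrist_force: [0.5, 0.2, -1.5]
width: 0.0163
finger_force: 30.0
time: 6.2
tool_pos: [0.5367, -0.1991, 0.3298]
ee_rot: [3.14, 0.524, 3.09]
wrist_force: [-0.5, 0.1, -0.7]
width: 0.0157
finger_force: 30.0
turn [-0.0011  0.0004 -0.0005] ang 0.11 shift [ 1.303 -0.09  -2.231] tcp [ 0.5367 -0.1991  0.3298] handle in box [ -0.7   1.2 189.3] j [-0.61 -0.21  1.54  0.28  1.36 -2.12] F [-0.5  0.1 -0.7]
```

```bash
python3 -m handwheel '[[[0,0,0],[0.325,-0.022,-0.558],1],[[0,0,0],[0.325,-0.022,-0.558],1],[[0,0,0],[0.325,-0.022,-0.558],1],[[0,0,0],[0.325,-0.022,-0.558],1],[[0,0,0],[0,0,0],1]]';python3 -m handwheel '[[[0,0,0],[0,0,0],1],[[0,0,0],[0,0,0],1]]'
python3 - <<'E'
from h import *
togo(.025)
for n in('top','side'):
    p,P,K,T=snap(n)
    c=p[:,:,::-1].astype(np.uint8)[60:280,200:480]
    cv2.imwrite(f'pics/{n}2.png',cv2.resize(c,None,fx=2.5,fy=2.5))
E
```

```text
time: 6.7
tool_pos: [0.6007, -0.2011, 0.2128]
ee_rot: [3.136, 0.516, 3.091]
wrist_force: [-0.4, 0.8, -1.5]
width: 0.0155
finger_force: 30.0
time: 6.9
tool_pos: [0.6026, -0.2042, 0.2225]
ee_rot: [-3.14, 0.53, 3.092]
wrist_force: [-0.4, -0.2, -1.4]
width: 0.0158
finger_force: 30.0
turn [ 0.0013  0.0041 -0.0004] ang 0.38 shift [ 0.335 -0.006 -0.692] tcp [ 0.6026 -0.2042  0.2225] handle in box [ 3.2 -0.6 63.3] j [-0.54 -0.05  1.62  0.27  1.11 -2.12] F [-0.4 -0.2 -1.4]
```

View pics/side2.png

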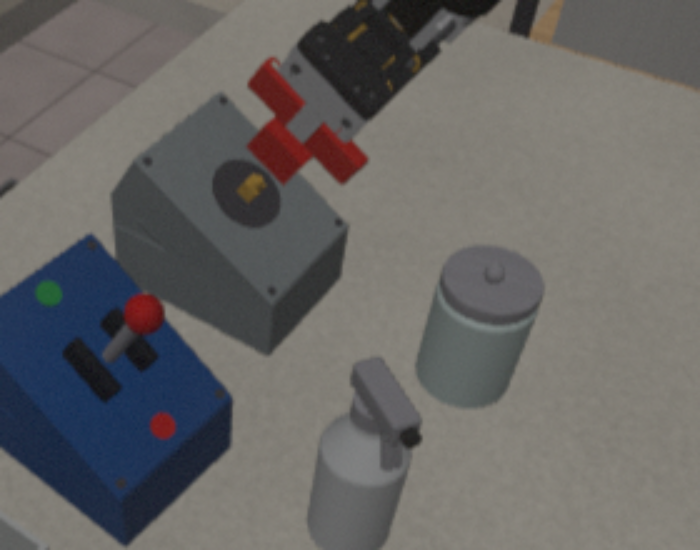

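The side view shows the held handle square above the shaft: hub at crop (285,150), shaft at (250,187). Nothing has been disturbed. Next I'll measure their relative offset in this camera's frame.

Run:
```python
from h import *
np.set_printoptions(precision=1,suppress=True)
B=R.from_euler('z',YAW)*R.from_euler('y',-np.pi/6)
togo(.025)
for n in('side','top'):
    p,P,K,T=snap(n); Q=np.full_like(P,np.nan); k=~np.isnan(P[...,0]); Q[k]=B.inv().apply(P[k]-S)*1000
    x,y,z=Q[...,0],Q[...,1],Q[...,2]
    near=(abs(x)<90)&(abs(y)<60)
    m=red(p)&near&(z>40)
    print(n,'red',m.sum())
    if m.sum():
        hb=m&(z<92)&(abs(x)<35); q=Q[hb]; f=q[q[:,1]>12]
        print(' hub x',np.percentile(q[:,0],[1,5,95,99]),'y',np.percentile(q[:,1],[5,50,95]),'z',np.percentile(q[:,2],[1,5]),' bar x',np.percentile(Q[m&(z>98)][:,0],[1,99]))
        print(' hub face y med',np.median(f[:,1]))
    s=near&(z>8)&(z<32)&(abs(x)<20)&(abs(y)<20); q=Q[s]
    print(' shaft',s.sum(),q.min(0),q.max(0),np.median(q[(q[:,2]>10)&(q[:,2]<17)],axis=0))
    br=near&(p[...,0]>p[...,2]+40)&(p[...,1]>p[...,2]+15)&(abs(x)<25)&(abs(y)<25)&(z<35);print(' brass',br.sum(),np.percentile(Q[br],[3,50,97],axis=0))
    f=near&(abs(z)<6)&(np.hypot(x,y)>35)&(np.hypot(x,y)<60);print(' face z',np.median(z[f]))
    b=near&(abs(z)<6)&(p.sum(-1)<170)&(np.hypot(x,y)<38)
    (cv2.imwrite('pics/tmp.png',(b*255).astype(np.uint8)))
    print(' disc',b.sum(),cv2.minEnclosingCircle(Q[b][:,:2].astype(np.float32)) if b.sum()>5 else '')
```

```text
turn [0. 0. 0.] ang 0.43 shift [ 0.3  0.  -0.7] tcp [ 0.6 -0.2  0.2] handle in box [ 3.4 -1.2 63.7] j [-0.5 -0.1  1.6  0.3  1.1 -2.1] F [-0.2  0.4 -1.3]
side red 255Traceback (most recent call last):
  File "<stdin>", line 13, in <module>
    return _quantile_unchecked(
        a, q, axis, out, overwrite_input, method, keepdims, weights)
    return _ureduce(a,
                    func=_quantile_ureduce_func,
    ...<5 lines>...
                    overwrite_input=overwrite_input,
                    method=method)
    r = func(a, **kwargs)
    result = _quantile(arr,
                       quantiles=q,
    ...<2 lines>...
                       out=out,
                       weights=wgt)
    slices_having_nans = np.isnan(arr[-1, ...])
                                  ~~~^^^^^^^^^
IndexError: index -1 is out of bounds for axis 0 with size 0
```

Run:
```python
from h import *
np.set_printoptions(precision=1,suppress=True)
B=R.from_euler('z',YAW)*R.from_euler('y',-np.pi/6)
pc=lambda a,q=[1,5,50,95,99]: np.percentile(a,q) if len(a) else 'none'
for n in('side','top'):
    p,P,K,T=snap(n); Q=np.full_like(P,np.nan); k=~np.isnan(P[...,0]); Q[k]=B.inv().apply(P[k]-S)*1000
    x,y,z=Q[...,0],Q[...,1],Q[...,2]
    near=(abs(x)<90)&(abs(y)<60)
    m=(p[...,0]>70)&(p[...,0]>2.5*p[...,1])&(p[...,0]>2.5*p[...,2])&near&(z>40)
    print(n,'red',m.sum(), pc(z[m]))
    q=Q[m&(z<92)];f=q[q[:,1]>12]
    print(' hub x',pc(q[:,0]),'y',pc(q[:,1]),'z',pc(q[:,2]),' bar x',pc(Q[m&(z>96)][:,0]),'y',pc(Q[m&(z>96)][:,1]))
    s=near&(z>8)&(z<32)&(abs(x)<20)&(abs(y)<20); q=Q[s]
    print(' shaft',s.sum(),pc(q[:,0]),pc(q[:,1]),pc(q[:,2]))
    f=near&(abs(z)<6)&(np.hypot(x,y)>35)&(np.hypot(x,y)<60);print(' face z',np.median(z[f]))
    b=near&(abs(z)<6)&(p.sum(-1)<np.median(p.sum(-1)[f])*.75)&(np.hypot(x,y)<38)
    print(' disc',b.sum(),cv2.minEnclosingCircle(Q[b][:,:2].astype(np.float32)) if b.sum()>5 else '')
```

```text
side red 855 [ 66.4  71.9 104.3 124.3 125.4]
 hub x [-16.8 -15.5   3.1  21.4  23. ] y [18.5 19.7 21.2 22.9 23.5] z [65.3 66.5 78.9 90.7 91.6]  bar x [-50.5 -47.5 -10.2  52.6  55.8] y [-4.2  0.8  7.   8.7 14.3]
 shaft 55 [-7.7 -7.6 -0.2  6.   6.4] [-7.8 -5.3  4.7  8.6  9.3] [ 8.5  9.4 16.1 23.8 25. ]
 face z -1.7850390292645397
 disc 476 ((-0.6427876353263855, -0.48521336913108826), 35.183650970458984)
top red 495 [ 65.9  72.  106.4 126.6 128.3]
 hub x [-7.2 -2.7 19.8 25.1 25.2] y [-22.8   2.8  19.8  20.4  20.7] z [64.7 65.9 79.2 90.4 91.9]  bar x [-46.3 -25.7  31.2  58.3  58.8] y [-20.1  -8.    5.   14.8  20.3]
 shaft 0 none none none
 face z -0.475733737401623
 disc 455 ((0.528050422668457, -0.3762073516845703), 34.92953109741211)
```

```bash
sed -i 's/-.2067,.113/-.2071,.113/' h.py; python3 -m handwheel '[[[0,0,0],[0.11,0,-0.23],1],[[0,0,0],[0.11,0,-0.23],1],[[0,0,0],[0.1,0,-0.18],1],[[0,0,0],[0,0,0],1],[[0,0,0],[0,0,0],1]]';python3 -m handwheel '[[[0,0,0],[0,0,0],1],[[0,0,0],[0,0,0],1]]';python3 -c "
from h import *
togo(.02)"
```

```text
time: 7.65
tool_pos: [0.6179, -0.2043, 0.1867]
ee_rot: [3.141, 0.525, 3.089]
wrist_force: [0.0, 0.6, -0.9]
width: 0.0159
finger_force: 30.0
time: 7.85
tool_pos: [0.6182, -0.2047, 0.1887]
ee_rot: [-3.141, 0.528, 3.09]
wrist_force: [0.3, -0.1, -0.9]
width: 0.0161
finger_force: 30.0
turn [0.0005 0.0028 0.0004] ang 0.25 shift [ 0.071 -0.005 -0.102] tcp [ 0.6182 -0.2047  0.1887] handle in box [-0.3  0.  26.2] j [-0.52 -0.    1.64  0.27  1.04 -2.12] F [ 0.3 -0.1 -0.9]
```

Centred to under 1 mm; insert along the axis in small steps, watching the force.

```bash
python3 -m handwheel '[[[0,0.002,0],[0.05,-0.003,-0.085],1],[[0,0,0],[0.05,-0.003,-0.085],1],[[0,0,0],[0,0,0],1],[[0,0,0],[0,0,0],1]]';python3 -c "
from h import *
togo(.0)"
```

```text
time: 8.25
tool_pos: [0.6232, -0.2049, 0.1793]
ee_rot: [3.142, 0.524, 3.09]
wrist_force: [1.0, 0.2, 0.1]
width: 0.0158
finger_force: 30.0
turn [0.     0.0002 0.0004] ang 0.04 shift [ 0.172 -0.013 -0.261] tcp [ 0.6232 -0.2049  0.1793] handle in box [-0.9  0.2 15.6] j [-0.52  0.02  1.63  0.26  1.03 -2.12] F [1.  0.2 0.1]
```

```bash
python3 -m handwheel '[[[0,0,0],[0.045,-0.003,-0.065],1],[[0,0,0],[0.045,-0.003,-0.065],1],[[0,0,0],[0,0,0],1],[[0,0,0],[0,0,0],1]]';python3 -c "
from h import *
togo(.0)"
```

```text
time: 8.65
tool_pos: [0.6274, -0.2051, 0.1724]
ee_rot: [3.142, 0.523, 3.09]
wrist_force: [-0.1, -0.5, -1.1]
width: 0.0159
finger_force: 30.0
turn [-0.0001 -0.0004  0.0003] ang 0.05 shift [ 0.089 -0.009 -0.124] tcp [ 0.6274 -0.2051  0.1724] handle in box [-0.8  0.2  7.6] j [-0.51  0.03  1.63  0.26  1.02 -2.12] F [-0.1 -0.5 -1.1]
```

```bash
python3 -m handwheel '[[[0,0,0],[0.045,-0.004,-0.062],1],[[0,0,0],[0.045,-0.004,-0.062],1],[[0,0,0],[0,0,0],1],[[0,0,0],[0,0,0],1]]';python3 -c "
from h import *
togo(.0)"
```

```text
time: 9.05
tool_pos: [0.632, -0.2055, 0.1663]
ee_rot: [3.141, 0.523, 3.09]
wrist_force: [-0.2, -0.1, -0.6]
width: 0.0158
finger_force: 30.0
turn [-0.0001 -0.0003  0.0003] ang 0.04 shift [-0.003 -0.    -0.002] tcp [ 0.632  -0.2055  0.1663] handle in box [ 0.2  0.  -0. ] j [-0.51  0.04  1.63  0.26  1.   -2.12] F [-0.2 -0.1 -0.6]
```

```bash
python3 -m handwheel '[[[0,0,0],[0.01,-0.001,-0.018],1],[[0,0,0],[0.01,-0.001,-0.018],1],[[0,0,0],[0,0,0],1],[[0,0,0],[0,0,0],1]]';python3 -c "
from h import *
togo(.0)"
```

```text
time: 9.45
tool_pos: [0.6326, -0.2057, 0.166]
ee_rot: [-3.141, 0.524, 3.09]
wrist_force: [-4.5, 0.5, 3.5]
width: 0.0161
finger_force: 30.0
turn [0.0004 0.0001 0.0002] ang 0.04 shift [-0.017  0.003  0.006] tcp [ 0.6326 -0.2057  0.166 ] handle in box [ 0.6 -0.2 -0.7] j [-0.51  0.05  1.63  0.26  1.   -2.12] F [-4.5  0.5  3.5]
```

```bash
python3 -m handwheel '[[[0.0333,-0.0017,-0.0577],[0,0,0],1],[[0.0333,-0.0017,-0.0577],[0,0,0],1],[[0.0333,-0.0017,-0.0577],[0,0,0],1],[[0.0333,-0.0017,-0.0577],[0,0,0],1],[[0,0,0],[0,0,0],1]]';python3 -c "
from h import *
togo(.0,-1.047)"
```

```text
time: 9.95
tool_pos: [0.6328, -0.2058, 0.1661]
ee_rot: [2.911, 0.475, 2.614]
wrist_force: [-6.0, -0.4, 4.1]
width: 0.0158
finger_force: 30.0
turn [ 0.1999 -0.0103 -0.3455] ang 35.94 shift [-0.02   0.006  0.003] tcp [ 0.6328 -0.2058  0.1661] handle in box [ 0.8 -0.3 -0.6] j [-0.51  0.05  1.63  0.26  1.   -1.7 ] F [-6.  -0.4  4.1]
```

```bash
python3 -m handwheel '[[[0.0333,-0.0017,-0.0577],[0,0,0],1],[[0.0333,-0.0017,-0.0577],[0,0,0],1],[[0.0333,-0.0017,-0.0577],[0,0,0],1],[[0.0333,-0.0017,-0.0577],[0,0,0],1],[[0.0333,-0.0017,-0.0577],[0,0,0],1]]';python3 -m handwheel '[[[0.0333,-0.0017,-0.0577],[0,0,0],1],[[0.0166,-0.0009,-0.0289],[0,0,0],1],[[0,0,0],[0,0,0],1],[[0,0,0],[0,0,0],1]]';python3 -c "
from h import *
togo(.0,-1.047);print(robot.get_obs()['wrist_torque'])"
```

```text
time: 10.45
tool_pos: [0.6329, -0.2056, 0.1662]
ee_rot: [2.704, 0.297, 2.078]
wrist_force: [-4.2, 0.9, 3.0]
width: 0.0156
finger_force: 30.0
time: 10.85
tool_pos: [0.6332, -0.2058, 0.1663]
ee_rot: [2.666, 0.23, 1.936]
wrist_force: [-5.0, 2.2, 4.9]
width: 0.0156
finger_force: 30.0
turn [-0.016   0.0016  0.0282] ang 2.92 shift [-0.028  0.005 -0.001] tcp [ 0.6332 -0.2058  0.1663] handle in box [ 1.3 -0.2 -0.7] j [-0.51  0.05  1.63  0.27  1.   -1.02] F [-5.   2.2  4.9]
[0.2191235  0.69821623 0.01793084]
```

```bash
python3 -m handwheel '[[[0,0,0],[-0.02,0,0.01],0.5],[[0,0,0],[0,0,0],0.5],[[0,0,0],[0,0,0],0.5],[[0,0,0],[0,0,0],0.5],[[0,0,0],[0,0,0],0.5]]';python3 -m handwheel '[[[0,0,0],[0,0,0],0.5],[[0,0,0],[0,0,0],0.5],[[0,0,0],[0,0,0],0.5]]';python3 -m handwheel '[[[0,0,0],[-0.1,0.005,0.173],0.5],[[0,0,0],[-0.2,0.01,0.35],0.5],[[0,0,0],[-0.3,0.015,0.52],0.5],[[0,0,0],[-0.4,0.02,0.7],0.5],[[0,0,0],[-0.4,0.02,0.7],0.5]]'
python3 - <<'E'
from h import *
p,P,K,T=snap('side')
c=p[:,:,::-1].astype(np.uint8)[60:280,200:480]
cv2.imwrite('pics/side3.png',cv2.resize(c,None,fx=2.5,fy=2.5))
togo(0)
E
```

```text
time: 11.35
tool_pos: [0.632, -0.2057, 0.1651]
ee_rot: [2.667, 0.229, 1.935]
wrist_force: [0.6, 0.4, 0.2]
width: 0.0467
finger_force: 0.0
time: 11.65
tool_pos: [0.632, -0.2057, 0.1654]
ee_rot: [2.667, 0.229, 1.935]
wrist_force: [-0.4, 0.7, 0.2]
width: 0.0469
finger_force: 0.0
time: 12.15
tool_pos: [0.5609, -0.2019, 0.289]
ee_rot: [2.667, 0.229, 1.935]
wrist_force: [0.3, -0.3, 0.7]
width: 0.0467
finger_force: 0.0
turn [-0.3484  0.0268  0.6043] ang 62.82 shift [ 1.409 -0.049 -2.651] tcp [ 0.5613 -0.203   0.2988] handle in box [  5.9  -1.5 150. ] j [-0.58 -0.16  1.57  0.27  1.27 -1.02] F [ 0.5 -0.3  4.3]
```

View pics/side3.png

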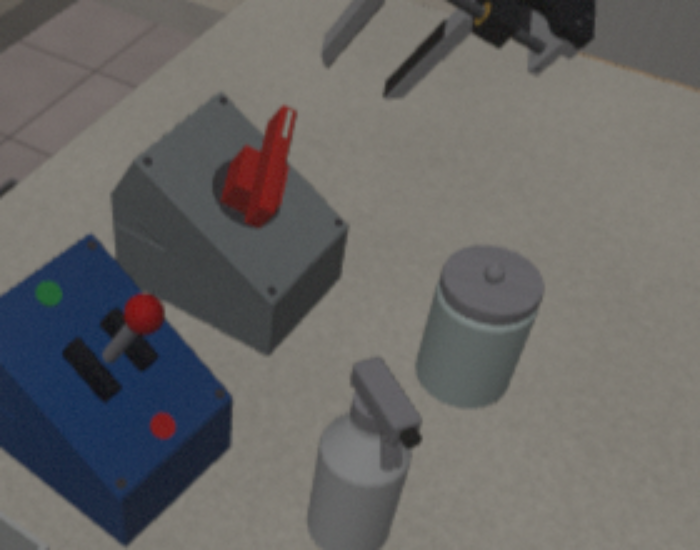

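The handle sits on the shaft, turned clockwise, with its white mark at crop (288,122). I'll check its seating and angle numerically, and get the ball's position.

Run:
```python
from h import *
np.set_printoptions(precision=1,suppress=True)
B=R.from_euler('z',YAW)*R.from_euler('y',-np.pi/6)
for n in('side','top'):
    p,P,K,T=snap(n); Q=np.full_like(P,np.nan); k=~np.isnan(P[...,0]); Q[k]=B.inv().apply(P[k]-S)*1000
    x,y,z=Q[...,0],Q[...,1],Q[...,2]
    t=(np.hypot(x,y)<65)&(z>54)&(z<70)
    q=Q[t]
    f=(abs(z)<6)&(np.hypot(x,y)>40)&(np.hypot(x,y)<60)
    if len(q)>20:
        print(n,t.sum(),'top z',np.percentile(q[:,2],[5,50,95]),'face',np.median(z[f]),cv2.minAreaRect(q[:,:2].astype(np.float32)))
        pl=np.linalg.lstsq(np.c_[q[:,:2],np.ones(len(q))],q[:,2],rcond=None)[0];print(' tilt',pl*100)
    X=P[...,0];b=(abs(X-.61)<.05)&(abs(P[...,1]-.02)<.05)&(P[...,2]>.17)&(p[...,0]>90)&(p[...,1]<70)
    q=P[b]; A=np.c_[2*q,np.ones(len(q))];s=np.linalg.lstsq(A,(q**2).sum(1),rcond=None)[0]
    print(' ball',s[:3]*1000,1000*np.sqrt(s[3]+s[:3]@s[:3]),b.sum())
```

```text
side 333 top z [56.  59.8 61.9] face -1.889281373160408 ((-0.31937408447265625, 2.38494873046875), (16.02138900756836, 111.7070541381836), 27.143083572387695)
 tilt [ -10.7   -6.1 5968.7]
 ball [604.9  26.9 193.7] 12.606940809961214 148
top 286 top z [55.2 60.7 63.2] face -0.3568648629655121 ((1.204244613647461, -0.3076972961425781), (16.940664291381836, 110.4111328125), 28.043928146362305)
 tilt [ -16.5   -7.4 6066.8]
 ball [605.1  25.  195.3] 12.534140500276283 144
```

```bash
python3 - <<'E'
from h import *
np.set_printoptions(precision=3,suppress=True)
B=R.from_euler('z',YAW)*R.from_euler('y',-np.pi/6)
for n in('side','top'):
    p,P,K,T=snap(n); Q=np.full_like(P,np.nan); k=~np.isnan(P[...,0]); Q[k]=B.inv().apply(P[k]-S)*1000
    x,y,z=Q[...,0],Q[...,1],Q[...,2]
    t=(np.hypot(x,y)<60)&(z>52)&(z<70); q=Q[t]; rng=np.random.default_rng(1);bn=0
    for i in range(2000):
        a=q[rng.choice(len(q),3,False)];v=np.cross(a[1]-a[0],a[2]-a[0]);L=np.linalg.norm(v)
        if L<50: continue
        v/=L;v*=np.sign(v[2])
        if v[2]<.9: continue
        k=abs((q-a[0])@v)<.8
        if k.sum()>bn: bn=k.sum();best=k
    g=q[best];ce=g.mean(0);v=np.linalg.svd(g-ce,full_matrices=False)[2][2];v*=np.sign(v[2])
    r=cv2.minAreaRect(g[:,:2].astype(np.float32))
    print(n,bn,len(q),'normal',v,'centre',ce,r)
E
python3 -m handwheel '[[[0,0,0],[0,0,0],1]]'
```

```text
side 166 351 normal [-0.029 -0.019  0.999] centre [-0.876  3.263 60.226] ((0.31398582458496094, 1.3466796875), (15.036773681640625, 108.9603042602539), 27.008211135864258)
top 115 312 normal [0.127 0.047 0.991] centre [-5.05  17.385 61.029] ((2.492542266845703, -0.11008834838867188), (13.734119415283203, 110.4503402709961), 27.843320846557617)
time: 12.5
tool_pos: [0.5616, -0.2018, 0.2852]
ee_rot: [2.669, 0.226, 1.936]
wrist_force: [-0.4, -0.1, -0.2]
width: 0.0423
finger_force: 0.0
```

```bash
cat >> h.py <<'E'
def go2(t):
    o=robot.get_obs();Rn=R.from_euler('xyz',o['ee_rot'])
    f=np.radians(-7.7); y=np.array([np.cos(f),np.sin(f),0]);z=np.array([0,0,-1.]);x=np.cross(y,z)
    rv=(R.from_matrix(np.c_[x,y,z])*Rn.inv()).as_rotvec()
    print('turn',np.round(rv/(np.pi/2),4),np.degrees(np.linalg.norm(rv)),'shift',np.round((np.array(t)-o['tool_pos'])/.05,3),o['tool_pos'],o['joint_positions'].round(2),o['wrist_force'].round(1),o['width'])
E
python3 -c "
from h import *
go2([.559,.032,.27])"
```

```text
turn [ 0.1072  0.3178 -0.3445] 43.27078531247982 shift [-0.052  4.676 -0.305] [ 0.56162355 -0.20180868  0.28523616] [-0.58 -0.15  1.58  0.27  1.27 -1.02] [-0.4 -0.1 -0.2] 0.042308583733648
```

```bash
python3 -m handwheel '[[[0.0153,0.0454,-0.0492],[-0.03,0.668,-0.02],1],[[0.0153,0.0454,-0.0492],[-0.03,0.668,-0.02],1],[[0.0153,0.0454,-0.0492],[-0.03,0.668,-0.02],1],[[0.0153,0.0454,-0.0492],[-0.03,0.668,-0.02],1],[[0.0153,0.0454,-0.0492],[-0.03,0.668,-0.02],1]]';python3 -m handwheel '[[[0.0153,0.0454,-0.0492],[-0.03,0.668,-0.02],1],[[0.0153,0.0454,-0.0492],[-0.03,0.668,-0.02],1],[[0,0,0],[0,0,0],1],[[0,0,0],[0,0,0],1],[[0,0,0],[0,0,0],1]]';python3 -c "
from h import *
go2([.555,.0325,.205])"
```

```text
time: 13.0
tool_pos: [0.5542, -0.0333, 0.2806]
ee_rot: [3.0, 0.042, 1.587]
wrist_force: [0.5, -0.4, -0.3]
width: 0.0024
finger_force: 0.0
time: 13.5
tool_pos: [0.5513, 0.0309, 0.2796]
ee_rot: [3.141, 0.004, 1.437]
wrist_force: [1.2, -0.1, 0.2]
width: 0.0004
finger_force: 0.0
turn [ 0.0024  0.0002 -0.0005] 0.22139419294767523 shift [ 0.074  0.033 -1.491] [0.55127866 0.03085441 0.27955267] [-0.04  0.09  1.27 -0.    1.78  0.09] [ 1.2 -0.1  0.2] 0.00042730006120392683
```

```bash
python3 -m handwheel '[[[0,0,0],[0.02,0.02,-0.5],1],[[0,0,0],[0.02,0.01,-0.5],1],[[0,0,0],[0.02,0,-0.49],1],[[0,0,0],[0,0,0],1],[[0,0,0],[0,0,0],1]]';python3 -m handwheel '[[[0,0,0],[0.25,-0.034,0],1],[[0,0,0],[0.25,-0.034,0],1],[[0,0,0],[0.25,-0.034,0],1],[[0,0,0],[0.25,-0.034,0],1],[[0,0,0],[0.25,-0.034,0],1]]';python3 -m handwheel '[[[0,0,0],[0.25,-0.034,0],1],[[0,0,0],[0.2,-0.027,0],1],[[0,0,0],[0,0,0],1],[[0,0,0],[0,0,0],1]]'
python3 - <<'E'
from h import *
p,P,K,T=snap('side')
c=p[:,:,::-1].astype(np.uint8)[60:280,150:430]
cv2.imwrite('pics/side4.png',cv2.resize(c,None,fx=2.5,fy=2.5))
E
```

```text
time: 14.0
tool_pos: [0.5541, 0.0322, 0.2064]
ee_rot: [3.14, 0.003, 1.436]
wrist_force: [0.2, -0.4, 0.9]
width: 0.0007
finger_force: 0.0
time: 14.5
tool_pos: [0.6181, 0.0241, 0.2093]
ee_rot: [3.135, 0.003, 1.437]
wrist_force: [-0.6, -0.2, 0.9]
width: 0.0003
finger_force: 0.5
time: 14.9
tool_pos: [0.6397, 0.0214, 0.2068]
ee_rot: [3.139, 0.003, 1.437]
wrist_force: [0.1, -0.1, -0.3]
width: 0.0004
finger_force: 0.0
```

View pics/side4.png

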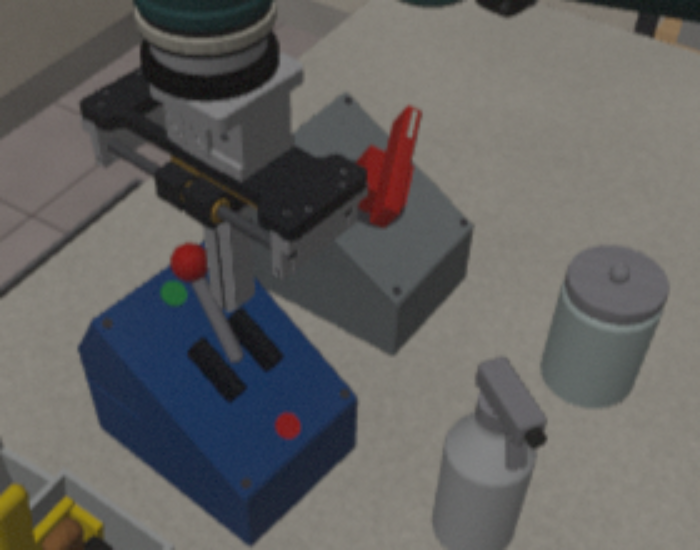

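The lever is over, with its ball at crop (189,262) beside the green dot. I'll back the arm away and check once more.

```bash
python3 -m handwheel '[[[0,0,0],[-0.4,0.05,0.2],1],[[0,0,0],[-0.4,0.05,0.6],1],[[0,0,0],[-0.4,0.05,0.8],1],[[0,0,0],[-0.4,0.05,0.8],1],[[0,0,0],[0,0,0],1]]';python3 -m handwheel '[[[0,0,0],[0,0,0],1],[[0,0,0],[0,0,0],1],[[0,0,0],[0,0,0],1],[[0,0,0],[0,0,0],1],[[0,0,0],[0,0,0],1]]'
python3 - <<'E'
from h import *
p,P,K,T=snap('side')
c=p[:,:,::-1].astype(np.uint8)[60:280,150:430]
cv2.imwrite('pics/side5.png',cv2.resize(c,None,fx=2.5,fy=2.5))
b=(abs(P[...,0]-.66)<.08)&(abs(P[...,1]-.02)<.05)&(P[...,2]>.17)&(p[...,0]>90)&(p[...,1]<70)
q=P[b]; s=np.linalg.lstsq(np.c_[2*q,np.ones(len(q))],(q**2).sum(1),rcond=None)[0];print('ball',s[:3],len(q))
E
```

```text
time: 15.45
tool_pos: [0.5592, 0.0321, 0.3353]
ee_rot: [3.125, 0.001, 1.438]
wrist_force: [0.9, -0.5, 1.0]
width: 0.0006
finger_force: 0.0
time: 15.95
tool_pos: [0.5595, 0.0315, 0.3246]
ee_rot: [-3.141, 0.003, 1.437]
wrist_force: [0.3, -0.9, 0.2]
width: 0.0006
finger_force: 0.0
ball [0.68071915 0.0169014  0.19381984] 137
```

View pics/side5.png

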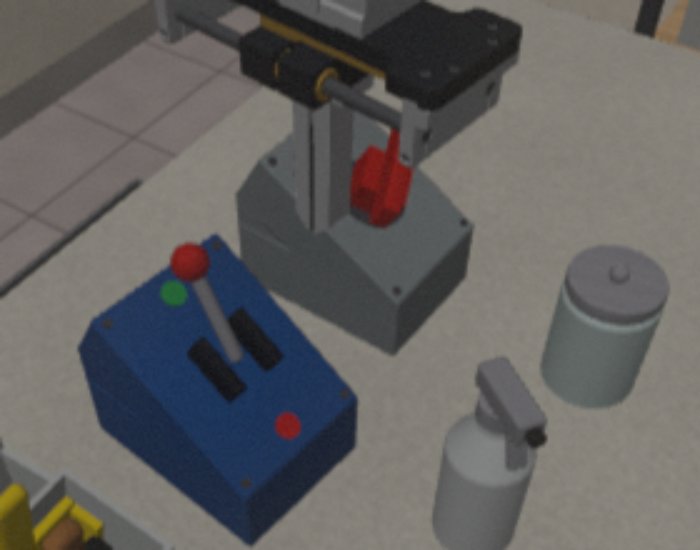

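The ball is at (0.681, 0.017, 0.194), which matches its predicted ON position. The handle is seated as before, the bottle and canister are untouched, and the arm is clear.

```bash
python3 -c "
from bench import robot
print(robot.close_job())"
```

```text
the job is handed in; nothing more can be done
None
```

I handed the job in at about 16 s: handle pressed home on the shaft and turned about 63° clockwise to ON, then the starter lever flipped to ON, with the bottle and canister untouched. No verdict came back, and I could not read the isolator joint directly, so its ON state is inferred from the handle's angle.

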